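# Hang the cap bin on the lab bench's slatted panel

## Task

Hang the orange bin of caps on the slatted panel, centred in front of the blue marker: tilt its front up, feel its hook into the groove, then keep hold of it while you lower the front until the bin hangs level with its back against the panel, and only then let go. Be gentle with the panel, and leave the other things on the bench where they are.

Things in the scene. Friction and masses are not known exactly. Their poses are not given: they have to be found in the camera images.
- bin: Loose orange open-topped bin holding blue caps (fixed inside), 0.11 to 0.23 kg; stands on the bench. Cup 80 mm deep (x), 50 mm wide outside (y), 70 mm high, walls 3 mm, front wall 48 mm high. Origin: centre of the underside; +x points to its front, away from the hook at its back; z up. Can be gripped from above across the 50 mm width.
- lip_tip (a point): Middle of the top edge of the hook's upturned lip, at x -48.5, y 0, z 90 mm in the bin's frame; axes as the bin's. The lip is a plate 40 mm wide (y) and 4 mm thick (x -50.5 to -46.5), from z 66 up to 90 mm.
- web (a point): Bottom edge of the hook's web at the bin's back wall: x -40, y 0, z 66 mm in the bin's frame; axes as the bin's. The web is a flat plate 4 mm thick (z 66 to 70) and 40 mm wide, running back from the wall's outer face (x -40) to the foot of the lip (x -50.5).
- stand: Fixed panel stand. Origin: on the bench under the middle of the wood-coloured slatted face; the face is the plane x = 0 looking along +x, y runs along it, z up. Face plate 240 mm wide, 4 mm thick (x -4 to 0), hollow 30 mm behind. Grey base board x -75 to 35 mm, 12 mm high, 250 mm wide. Aluminium rail behind: x -50 to -36, top at z 145 mm.
- groove (a point): Middle of the groove (14 mm high) at the face IF the face stood at its lowest: x 0, y 0, z 105 mm in the stand's frame. Lowest: lower slat z 30 to 98, groove 98 to 112, upper slat 112 to 133. The real face (slats and groove together, rigid) is clamped 4 to 32 mm higher than that, differently each time, not shown here: feel for it. Groove ends at y +-115.
- slat_top (a point): Middle of the upper slat's free top edge IF the face stood at its lowest: x -2, y 0, z 133 mm in the stand's frame. The real edge (4 mm thick, rigid, may be touched from above) is 4 to 32 mm higher, by the same unknown amount as the groove. To pass the groove the bin's front must be tilted up 35 degrees or more (45 is easy).
- tag: Blue marker block 18 x 30 x 12 mm on top of the stand's rail, 43 mm behind the face, turned like the stand; origin: centre of its underside. It marks where along y the bin's middle belongs. Hung home, the web lies on the lower slat, the lip is behind the upper slat (2.5 mm play), the back wall is against the face.
- tube_rack: Orange tube rack with blue-capped tubes, 75 x 135 mm, 102 mm high with the caps; origin under its centre. Leave alone.
- jar: Glass jar with brass lid, 68 mm diameter, 85 mm high; origin under its centre. Leave alone.
- spray_bottle: Green bottle with white cap, 60 mm diameter, 150 mm high; origin under its centre. Leave alone.

How it is judged:
By the outcome, as a careful person would: the job done as asked, in the order asked, and still so for the second after the job is handed in, with the robot touching nothing.
It also fails if it takes over 66 s, if anything falls off the work surface, if the arm or the gripper's body presses on something with over 40 N, if the wrist force passes 120 N, or if a joint passes its speed limit or range.

## Robot

A 6-joint arm with a two-finger parallel gripper is mounted at the origin on the work surface. World frame = base frame: x ahead of the robot, y to its left, z up, the work surface at z = 0. Lengths are in m, angles in rad, forces in N, time in s.
With the tool pointing down it reaches from about 0.35 to 0.975 m from the base axis. Payload 7.1 kg.
Tool frame: the origin (TCP) lies between the finger pads; the fingertips stand r.tip_reach ahead of it and the grasp point (between the pads) lies 11 mm behind it (r.tip_reach is the distance from the TCP to the fingertips, in m); z points along the fingers, x is the direction in which the jaws open and shut, and the axes are right-handed (so a half turn about z gives the same grasp; the last joint's range is limited). The gripper opens to 88 mm and grips with 3 to 60 N. Pads are 20 mm wide; open, the fingers measure 115 mm over their backs; the gripper's body (75 mm by 178 mm) begins 61 mm behind the grasp point.
Start: joints at [1.141, 0.423, 1.63, -0, 1.089, -0.019], TCP at [0.25, 0.573, 0.231] pointing down, gripper open.
Joint ranges: [-3, 3], [-0.9, 2.11], [0.09, 2.58], [-1.31, 4.45], [0.11, 2.69], [-2.54, 2.54]. Speed limits (rad/s): [2.39, 2.39, 3.01, 3.14, 3.14, 3.14].

## Interface

Orientations are given as a rotation vector (axis times angle).
In Python, from station import readout, snapshot, calibration, r gives the robot as it stands.
- The arm moves only by the tool arm_command, never from a script. Its argument "moves" is text: rows parted by semicolons, each of 6 numbers parted by spaces: the shift along the tool's x, y, z in mm, then the turn, a rotation vector about the tool's x, y, z in rad. A call has 1 to 12 rows; each row shifts and turns the commanded pose from where the row before left it, along the tool's axes as they then stand; what a row does not reach is not made up. A row lasts 1/12 s, in which the tool goes at most 41.7 mm and 7.16 degrees, less where a joint would pass 70% of its speed; a pose out of reach is approached as far as the arm can. A call is refused whole if a number of a shift passes 41.7 or a number of a turn 0.125, either way. A call with a gripper value outside its range is refused whole. "jaw" is the opening in per cent of the stroke, from 0 (shut) to 100 (fully open), set as the call begins (left out, the last holds). The fingers move at their own pace and stop on an object; the grip force is fixed at half the most. Time passes only in rows, so rows that do not move let the fingers close. It gives the time, the measured TCP pose, the force and the opening at its end, in the units of the state.
- readout.observe(): the state, without advancing time (a new reading comes with each control period).
- snapshot(name): name is "scene" or "top" or "wrist"; returns the picture (420x560x3 uint8, red, green, blue); there is no depth.
- calibration(name): a dict with "fx", "fy", "cx", "cy" (pixels), "T" (4x4, takes a point from camera to world coordinates). Camera axes: x right, y up, looking along -z (the intrinsics and any distortion apply to the point x, -y, -z); pixel columns grow to the right and rows downward; lengths in m; the calibration is good to about 2 mm. A picture is of the moment at which its call begins: read the wrist's pose just before it. calibration takes no time and is no camera call; for the wrist camera it gives the pose at the moment of the call.
- r.sign_off(): hands the job in, once; it reports no verdict.
The state is a dict: "t": time; "q": joint angles; "joint_velocities": joint speeds; "effort": joint torques, N m; "tool_pos": TCP position; "tool_rot": TCP orientation; "wrist_force": force on the tool from outside, world axes, zero at the start; "wrist_torque": the same for the moment, N m; "gripper_width": opening from 0.0 (shut) to 1.0 (fully open).
Only numpy, scipy, OpenCV 4.12 (cv2) and the standard library are available. Lean on these libraries where they do the work, as an engineer would, in place of code of your own. Each camera call takes 0.05 s, during which the arm holds its last target. There are 200 camera calls.

## Working session

There is one attempt and no reset: what is moved stays moved. The work goes in short steps, Python scripts to look and compute and a tool call to move; the robot and the scene stay as the last step left them, time stands still between calls to the robot, and variables do not carry over. Pictures are saved under pics/ and viewed, about 8 in all and at most 12, crops included, and the job is handed in when it is done.

Besides the shell and the picture viewer there is one more tool, called by a JSON object that holds its "name" and its "arguments". arm_command: Moves the arm, as the interface text tells. Its arguments: {"type":"object","properties":{"moves":{"type":"string"},"jaw":{"type":"number"}},"required":["moves"]}

```bash
ls; mkdir -p pics; python3 - <<'E'
from station import readout, snapshot, calibration, r
import cv2,numpy as np
print(readout.observe()); print(r.tip_reach)
for n in("scene","top"):
    im=snapshot(n); cv2.imwrite(f"pics/{n}0.png",im[:,:,::-1]); c=calibration(n); print(n,c)
E
```

```text
pics
{'t': 0.0, 'q': array([ 1.14103012e+00,  4.23831812e-01,  1.63069982e+00,  4.11072394e-06,
        1.08862091e+00, -1.90149661e-02]), 'joint_velocities': array([-0.0004385 , -0.00011633,  0.00069254, -0.00215495,  0.00021194,
        0.0003915 ]), 'effort': array([ 1.14944443e-03, -5.44612598e+01, -2.73665679e+01,  6.44319411e-02,
        2.28405307e-02, -1.03830710e-04]), 'tool_pos': array([0.24931254, 0.57251219, 0.22990348]), 'tool_rot': array([ 2.62709556e+00,  1.72127118e+00, -2.07718707e-03]), 'wrist_force': array([ 0.07865603, -0.82049956,  0.28725474]), 'wrist_torque': array([-0.01860195,  0.04990556, -0.03374157]), 'gripper_width': 1.000213562640302}
0.008
scene {'fx': 382.30285509653845, 'fy': 382.30285509653845, 'cx': 281.29053928229564, 'cy': 207.49146476604605, 'T': array([[-0.33496691, -0.51425924,  0.78951543,  1.29442066],
       [ 0.94220375, -0.18905861,  0.27660249,  0.24313789],
       [ 0.0070193 ,  0.83653708,  0.54786536,  0.59552652],
       [ 0.        ,  0.        ,  0.        ,  1.        ]])}
top {'fx': 397.87768933562813, 'fy': 397.87768933562813, 'cx': 276.72816408014904, 'cy': 215.84486505511805, 'T': array([[-0.02389245,  0.98017461, -0.1966898 ,  0.48454568],
       [-0.99965129, -0.02563705, -0.00632804, -0.01775599],
       [-0.01124513,  0.19647002,  0.98044535,  0.8526883 ],
       [ 0.        ,  0.        ,  0.        ,  1.        ]])}
```

View pics/scene0.png

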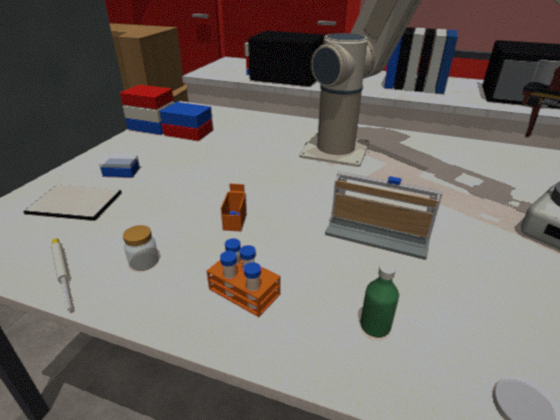

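View pics/top0.png

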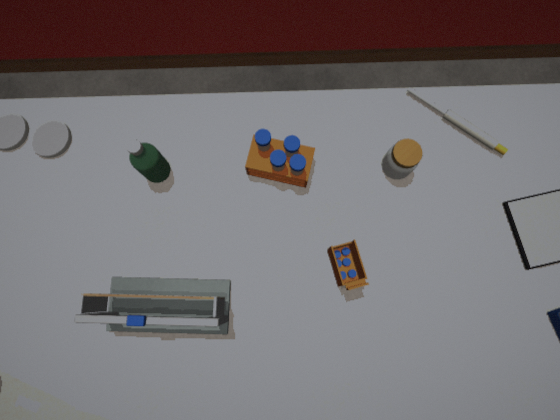

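Scene view: the bin is at about (235,210) with its hook toward the robot, the stand at (385,215) with its face toward the camera, and the tag at (394,181). In the top view the bin is at (347,266), the stand at (170,305) and the tag at (136,321). I'll make a magnified crop of the bin and stand to get the corners.

```bash
cat > h.py <<'E'
import numpy as np,cv2
from station import readout,snapshot,calibration,r
from scipy.spatial.transform import Rotation as R
def ray(c,u,v):
    d=c["T"][:3,:3]@np.array([(u-c["cx"])/c["fx"],-(v-c["cy"])/c["fy"],-1]); return c["T"][:3,3],d
def onz(c,u,v,z):
    o,d=ray(c,u,v); return o+d*(z-o[2])/d[2]
def proj(c,P):
    p=c["T"][:3,:3].T@(np.asarray(P)-c["T"][:3,3]); return c["cx"]+c["fx"]*p[0]/-p[2], c["cy"]-c["fy"]*p[1]/-p[2]
def tri(c1,p1,c2,p2):
    o1,d1=ray(c1,*p1);o2,d2=ray(c2,*p2)
    s=np.linalg.lstsq(np.c_[d1,-d2],o2-o1,rcond=None)[0]; a=o1+d1*s[0];b=o2+d2*s[1]; return (a+b)/2,np.linalg.norm(a-b)
def big(im,x,y,w,h,s): return cv2.resize(im[y:y+h,x:x+w],None,fx=s,fy=s,interpolation=cv2.INTER_CUBIC)
E
python3 - <<'E'
from h import *
t=cv2.imread("pics/top0.png"); s=cv2.imread("pics/scene0.png")
a=big(t,70,265,200,75,4); b=np.hstack([big(s,320,170,130,87,4),big(t,325,237,46,58,6)])
b=b[:,:800]; a=a[:,:b.shape[1]]; b=np.pad(b,((0,0),(0,max(0,800-b.shape[1])),(0,0)));a=np.pad(a,((0,0),(0,800-a.shape[1]),(0,0)))
o=np.vstack([a,b])[:600];cv2.imwrite("pics/crop0.png",o)
c=calibration("top");cs=calibration("scene")
def blob(im,box):
    x,y,w,h=box; q=cv2.cvtColor(im[y:y+h,x:x+w],cv2.COLOR_BGR2HSV); m=cv2.inRange(q,(105,150,80),(130,255,255)); ys,xs=np.nonzero(m); return xs.mean()+x+0,ys.mean()+y,len(xs)
T=blob(t,(120,310,40,20));S=blob(s,(380,170,30,20));print("tag",T,S,tri(c,T[:2],cs,S[:2]),onz(c,T[0],T[1],.151))
E
```

```text
tag (np.float64(135.1757575757576), np.float64(320.45454545454544), 165) (np.float64(394.1269841269841), np.float64(180.06349206349205), 63) (array([0.44890435, 0.23278461, 0.1519485 ]), np.float64(0.00147560629097422)) [0.44870251 0.2338942  0.151     ]
```

View pics/crop0.png

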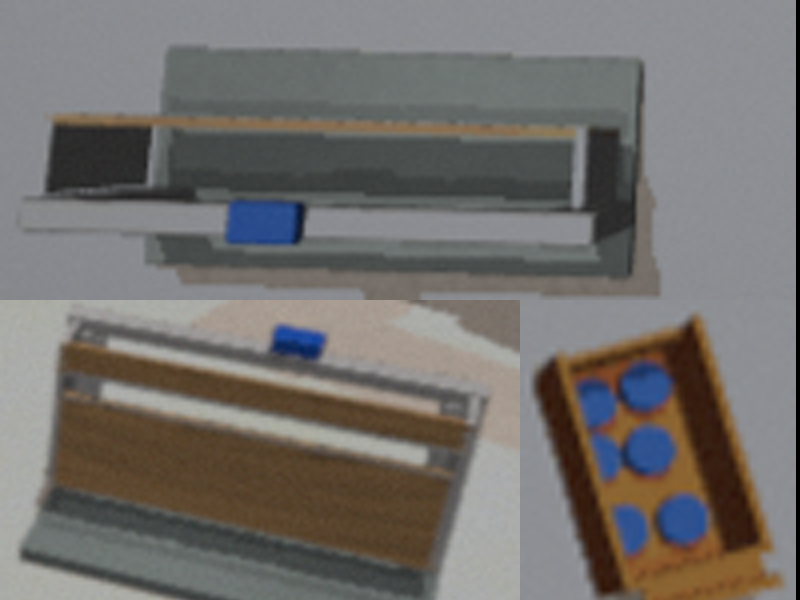

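```bash
python3 - <<'E'
from h import *
c=calibration("top");cs=calibration("scene")
A=onz(c,112,276.75,.012);B=onz(c,230.5,279.5,.012);print("base front",A,B,np.linalg.norm(A-B))
A2=onz(c,70+148/4,265+263/4,.012);B2=onz(c,70+632/4,265+274/4,.012);print("base back",A2,B2)
P=onz(c,75,314.5,.145);Q=onz(c,218.75,318,.145);print("rail",P,Q)
y=lambda a,b:np.degrees(np.arctan2(-(a-b)[0],(a-b)[1]));print("yaw",y(A,B),y(A2,B2),y(P,Q))
yaw=np.radians((y(A,B)+y(P,Q))/2);ex=np.array([np.cos(yaw),np.sin(yaw),0]);ey=np.array([-ex[1],ex[0],0])
mid=(A+B)/2; o=mid-ex*.035; rm=(P+Q)/2; print("origin by front",o,"by rail",rm+ex*.036)
tag=np.array([.4487,.2335,.15]);print("tag in stand",(tag-o)@ex,(tag-o)@ey)
for n,(u,v) in dict(topL=(62,45),topR=(468,125),gL=(65,73),gR=(462,147),lL=(65,95),lR=(458,170)).items():
    oo,d=ray(cs,320+u/4,170+v/4); p=oo+d*((o-oo)@ex/(d@ex)); print(n,(p-o)@ey,p[2])
# bin rim: crop at x off 520, y off 300, scale 6 from (325,237)
f=lambda u,v,z:onz(c,325+(u-520)/6,237+(v-300)/6,z)
FL=f(560,360,.048);FR=f(700,320,.048);BR=f(768,548,.07);print("bin front corners",FL,FR,np.linalg.norm(FL-FR),"back right",BR)
E
```

```text
base front [0.53180228 0.33672228 0.012     ] [0.52002671 0.08754181 0.012     ] 0.24945855876558629
base back [0.42250494 0.34067823 0.012     ] [0.41140988 0.09275343 0.012     ]
rail [0.46087392 0.34147389 0.145     ] [0.44914337 0.09127857 0.145     ]
yaw -2.7056250109271542 -2.562373126397244 -2.6843789270398326
origin by front [0.4909532  0.21377772 0.012     ] by rail [0.49096883 0.21468353 0.145     ]
tag in stand -0.04313379879817786 0.01771374685850391
topL -0.11540546639901135 0.14166037002287662
topR 0.11835927987632257 0.14176853894918456
gL -0.11186558506926919 0.12281943450280652
gR 0.11835366776858476 0.12709938445292995
lL -0.11050310786977198 0.10740507861563875
lR 0.1195129746797087 0.11177032409842735
bin front corners [ 0.57865074 -0.12239412  0.048     ] [ 0.59105179 -0.17044158  0.048     ] 0.04962201470684421 back right [ 0.51339426 -0.1835639   0.07      ]
```

```bash
cat >> h.py <<'E'
def Rtool(yaw,lean):
    """tool x along y of a frame with this yaw (deg); z down, leaned so the body goes to the frame's +x by lean deg"""
    b=R.from_euler('z',yaw,degrees=True).as_matrix(); l=np.radians(lean)
    x=np.array([0,1,0]);z=np.array([-np.sin(l),0,-np.cos(l)]);return b@np.c_[x,np.cross(z,x),z]
def plan(p1,R1,n,p0=None,R0=None):
    s=readout.observe(); p0=s["tool_pos"] if p0 is None else p0; R0=R.from_rotvec(s["tool_rot"]).as_matrix() if R0 is None else R0
    w=R.from_matrix(R0.T@R1).as_rotvec(); out=[];p,Q=p0,R0
    for k in range(n):
        t=p0+(p1-p0)*(k+1)/n; d=np.round(Q.T@(t-p)*1000,1); a=np.round(w/n,4)
        p=p+Q@d/1000;Q=Q@R.from_rotvec(a).as_matrix(); out.append(" ".join(f"{v:g}" for v in [*d,*a]))
    print(n,"; ".join(out)); print("end",p,R.from_matrix(Q).as_rotvec()); return p,Q
SO=np.array([.491,.214,0]);SY=-2.7
def st(x,y,z): return SO+R.from_euler('z',SY,degrees=True).apply([x,y,z])
E
python3 - <<'E'
from h import *
plan(st(-.002,-.04,.178),Rtool(SY,0),12)
E
```

```text
12 -22.5 31.4 4.4 -0 0.0001 -0.0303; -23.5 30.7 4.3 -0 0.0001 -0.0303; -24.4 30.1 4.4 -0 0.0001 -0.0303; -25.3 29.2 4.3 -0 0.0001 -0.0303; -26.1 28.5 4.4 -0 0.0001 -0.0303; -27 27.6 4.3 -0 0.0001 -0.0303; -27.9 26.9 4.4 -0 0.0001 -0.0303; -28.6 25.9 4.3 -0 0.0001 -0.0303; -29.4 25.1 4.4 -0 0.0001 -0.0303; -30.2 24.2 4.3 -0 0.0001 -0.0303; -30.9 23.3 4.4 -0 0.0001 -0.0303; -31.5 22.3 4.3 -0 0.0001 -0.0303
end [0.48708678 0.17417597 0.17798959] [-2.27310574e+00 -2.16836169e+00  3.78380102e-04]
```

{"name": "arm_command", "arguments": {"moves": "-22.5 31.4 4.4 0 0 -0.0303; -23.5 30.7 4.3 0 0 -0.0303; -24.4 30.1 4.4 0 0 -0.0303; -25.3 29.2 4.3 0 0 -0.0303; -26.1 28.5 4.4 0 0 -0.0303; -27 27.6 4.3 0 0 -0.0303; -27.9 26.9 4.4 0 0 -0.0303; -28.6 25.9 4.3 0 0 -0.0303; -29.4 25.1 4.4 0 0 -0.0303; -30.2 24.2 4.3 0 0 -0.0303; -30.9 23.3 4.4 0 0 -0.0303; -31.5 22.3 4.3 0 0 -0.0303", "jaw": 0}}

```text
t: 1.1
tool_pos: [0.4878, 0.1727, 0.1781]
tool_rot: [-2.272, -2.17, 0.0]
wrist_force: [-0.1, 0.8, 0.1]
gripper_width: 0.129
```

{"name": "arm_command", "arguments": {"moves": "0 0 6 0 0 0; 0 0 6 0 0 0; 0 0 0 0 0 0; 0 0 0 0 0 0"}}

```text
t: 1.43
tool_pos: [0.4863, 0.1754, 0.1659]
tool_rot: [-2.272, -2.169, 0.002]
wrist_force: [-0.0, 0.3, -0.2]
gripper_width: 0.007
```

{"name": "arm_command", "arguments": {"moves": "0 0 3 0 0 0; 0 0 3 0 0 0; 0 0 3 0 0 0; 0 0 0 0 0 0"}}

```text
t: 1.77
tool_pos: [0.4867, 0.1752, 0.157]
tool_rot: [-2.272, -2.17, 0.001]
wrist_force: [-0.3, 0.2, -0.2]
gripper_width: 0.012
```

{"name": "arm_command", "arguments": {"moves": "0 0 1.5 0 0 0; 0 0 1.5 0 0 0; 0 0 0 0 0 0"}}

```text
t: 2.02
tool_pos: [0.4871, 0.1746, 0.1543]
tool_rot: [-2.273, -2.168, 0.0]
wrist_force: [-1.1, -0.6, -0.3]
gripper_width: 0.004
```

{"name": "arm_command", "arguments": {"moves": "0 0 1.5 0 0 0; 0 0 0 0 0 0"}}

```text
t: 2.18
tool_pos: [0.4872, 0.1745, 0.1528]
tool_rot: [-2.273, -2.168, 0.0]
wrist_force: [0.2, 0.2, 0.7]
gripper_width: 0.006
```

{"name": "arm_command", "arguments": {"moves": "0 0 1 0 0 0; 0 0 0 0 0 0"}}

```text
t: 2.35
tool_pos: [0.4874, 0.1746, 0.1519]
tool_rot: [2.273, 2.168, 0.0]
wrist_force: [0.3, 0.2, -0.5]
gripper_width: 0.005
```

{"name": "arm_command", "arguments": {"moves": "0 0 1 0 0 0; 0 0 0 0 0 0"}}

```text
t: 2.52
tool_pos: [0.4875, 0.1746, 0.1517]
tool_rot: [2.273, 2.168, 0.0]
wrist_force: [-2.3, -1.2, 8.4]
gripper_width: 0.006
```

{"name": "arm_command", "arguments": {"moves": "0 0 0.7 0 0 0; 0 0 0 0 0 0"}}

```text
t: 2.68
tool_pos: [0.4875, 0.1747, 0.1515]
tool_rot: [2.273, 2.168, 0.001]
wrist_force: [-3.9, -1.7, 12.5]
gripper_width: 0.008
```

{"name": "arm_command", "arguments": {"moves": "0 0 -5 0 0 0; 0 0 -25 0 0 0; 0 0 -25 0 0 0"}}

```text
t: 2.93
tool_pos: [0.4863, 0.1743, 0.205]
tool_rot: [-2.272, -2.167, 0.004]
wrist_force: [0.4, 0.9, 0.9]
gripper_width: 0.001
```

```bash
python3 - <<'E'
from h import *
plan(np.array([.546,-.156,.26]),Rtool(14.5,0),12)
c=calibration("wrist");s=readout.observe();Q=R.from_rotvec(s["tool_rot"]).as_matrix();print(s["tool_pos"],"cam in tool",Q.T@(c["T"][:3,3]-s["tool_pos"]),Q.T@c["T"][:3,:3])
E
```

```text
12 -27.3 6.3 -4.6 -0.0003 0.0001 -0.025; -27.4 5.5 -4.5 -0.0003 0.0001 -0.025; -27.5 4.9 -4.6 -0.0003 0.0001 -0.025; -27.7 4.2 -4.6 -0.0003 0.0001 -0.025; -27.7 3.5 -4.6 -0.0003 0.0001 -0.025; -27.8 2.8 -4.5 -0.0003 0.0001 -0.025; -27.9 2.1 -4.6 -0.0003 0.0001 -0.025; -28 1.5 -4.6 -0.0003 0.0001 -0.025; -27.9 0.7 -4.6 -0.0003 0.0001 -0.025; -28 0 -4.6 -0.0003 0.0001 -0.025; -28 -0.6 -4.6 -0.0003 0.0001 -0.025; -27.9 -1.4 -4.6 -0.0003 0.0001 -0.025
end [ 0.54601793 -0.15600244  0.26003661] [1.92369247e+00 2.48373596e+00 1.15393716e-03]
[0.48631108 0.17428212 0.20500105] cam in tool [-9.25588457e-05 -7.26338435e-02 -1.53241674e-01] [[ 9.99999401e-01  6.75615660e-04  8.60893615e-04]
 [ 8.82410932e-04 -9.63090843e-01 -2.69175126e-01]
 [ 6.47259827e-04  2.69175725e-01 -9.63090863e-01]]
```

{"name": "arm_command", "arguments": {"moves": "-27.3 6.3 -4.6 0 0 -0.025; -27.4 5.5 -4.5 0 0 -0.025; -27.5 4.9 -4.6 0 0 -0.025; -27.7 4.2 -4.6 0 0 -0.025; -27.7 3.5 -4.6 0 0 -0.025; -27.8 2.8 -4.5 0 0 -0.025; -27.9 2.1 -4.6 0 0 -0.025; -28 1.5 -4.6 0 0 -0.025; -27.9 0.7 -4.6 0 0 -0.025; -28 0 -4.6 0 0 -0.025; -28 -0.6 -4.6 0 0 -0.025; -27.9 -1.4 -4.6 0 0 -0.025", "jaw": 100}}

```text
t: 3.93
tool_pos: [0.5469, -0.1571, 0.2606]
tool_rot: [1.922, 2.485, 0.0]
wrist_force: [0.9, -0.4, 1.0]
gripper_width: 0.873
```

{"name": "arm_command", "arguments": {"moves": "0 0 0 0 0 0; 0 0 0 0 0 0; 0 0 0 0 0 0"}}

```text
t: 4.18
tool_pos: [0.5465, -0.1553, 0.2599]
tool_rot: [-1.924, -2.482, 0.0]
wrist_force: [0.6, -0.1, 0.2]
gripper_width: 0.994
```

```bash
python3 - <<'E'
from h import *
import pickle
c=calibration("wrist");im=snapshot("wrist")[:,:,::-1];pickle.dump(c,open("w1.pkl","wb"));cv2.imwrite("pics/w1.png",im)
E
```

```text
(no output)
```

View pics/w1.png

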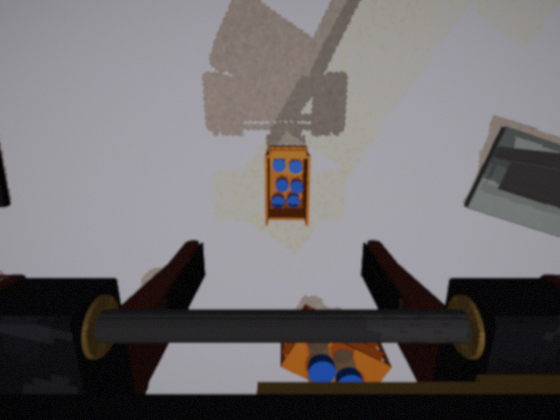

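Wrist view: the bin is at about (288,187), nearly aligned with the image, hook end up (rows 145-155). The tube rack is below at (335,350) and the stand is at the right. I'll crop the bin for its rim corners.

```bash
python3 - <<'E'
from h import *
im=cv2.imread("pics/w1.png");cv2.imwrite("pics/w1c.png",big(im,250,138,80,96,6))
E
```

```text
(no output)
```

View pics/w1c.png

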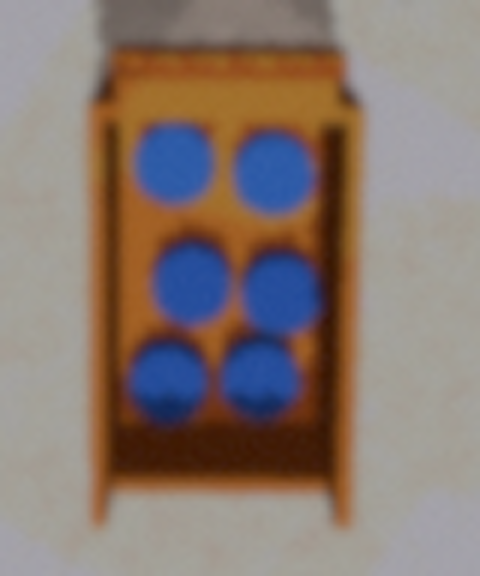

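```bash
python3 - <<'E'
from h import *
import pickle
c=pickle.load(open("w1.pkl","rb"))
f=lambda u,v,z:onz(c,(u+.5)/6-.5+250,(v+.5)/6-.5+138,z)
BL,BR,FL,FR=f(92,101,.07),f(364,103,.07),f(92,523,.07),f(351,521,.07)
LL,LR=f(114,54,.09),f(344,52,.09)
n=np.linalg.norm;print(BL,BR,FL,FR,n(BL-BR),n(FL-FR),n(BL-FL),n(BR-FR))
ex=(FL+FR-BL-BR);yaw=np.degrees(np.arctan2(ex[1],ex[0]));e=BL-BR;e2=FL-FR;print("sgn/yaws",yaw,np.degrees(np.arctan2(e[1],e[0])),np.degrees(np.arctan2(e2[1],e2[0])))
print("centre",(BL+BR+FL+FR)/4,"lip mid",(LL+LR)/2,n(LL-LR))
E
```

```text
[ 0.51352837 -0.18395873  0.07      ] [ 0.50173406 -0.136539    0.07      ] [ 0.59105985 -0.16531905  0.07      ] [ 0.5783879  -0.11752719  0.07      ] 0.048864477943556285 0.04944330608551185 0.07974063627283733 0.07897632751880286
sgn/yaws 13.722851673997722 -76.03272008068704 -75.14980933642465
centre [ 0.54617755 -0.15083599  0.07      ] lip mid [ 0.4978786  -0.16293601  0.09      ] 0.03864327593669362
```

```bash
cat >> h.py <<'E'
BC=np.array([.546,-.151,0]);BY=14.
E
python3 - <<'E'
from h import *
Q=Rtool(BY,30);g=BC+R.from_euler('z',BY,degrees=True).apply([.010,0,.040])
p,q=plan(g-.075*Q[:,2],Q,8)
plan(g,Q,5,p,q)
E
```

```text
8 0.4 6 19.4 0.0654 0.0002 0.0011; 0.4 7.3 18.9 0.0654 0.0002 0.0011; 0.4 8.5 18.4 0.0654 0.0002 0.0011; 0.5 9.7 17.8 0.0654 0.0002 0.0011; 0.4 10.8 17.2 0.0654 0.0002 0.0011; 0.4 11.9 16.4 0.0654 0.0002 0.0011; 0.5 13 15.6 0.0654 0.0002 0.0011; 0.5 13.9 14.7 0.0654 0.0002 0.0011
end [ 0.59204335 -0.13947971  0.1049507 ] [-1.69974588 -2.17486179  0.58312147]
5 -0 0 15 -0.0001 -0 -0.0001; -0 0 15 -0.0001 -0 -0.0001; -0 0 15 -0.0001 -0 -0.0001; -0 0 15 -0.0001 -0 -0.0001; -0.1 0 15 -0.0001 -0 -0.0001
end [ 0.55566715 -0.1486354   0.04000491] [-1.69940807 -2.17555021  0.58249531]
```

{"name": "arm_command", "arguments": {"moves": "0.4 6 19.4 0.0654 0 0.001; 0.4 7.3 18.9 0.0654 0 0.001; 0.4 8.5 18.4 0.0654 0 0.001; 0.5 9.7 17.8 0.0654 0 0.001; 0.4 10.8 17.2 0.0654 0 0.001; 0.4 11.9 16.4 0.0654 0 0.001; 0.5 13 15.6 0.0654 0 0.001; 0.5 13.9 14.7 0.0654 0 0.001; 0 0 0 0 0 0; 0 0 0 0 0 0"}}

```text
t: 5.07
tool_pos: [0.5918, -0.1388, 0.1031]
tool_rot: [-1.695, -2.177, 0.587]
wrist_force: [0.3, -0.1, 1.0]
gripper_width: 0.997
```

```bash
python3 - <<'E'
from h import *
Q=Rtool(BY,30);g=BC+R.from_euler('z',BY,degrees=True).apply([.010,0,.040])
plan(g,Q,5)
E
```

```text
5 -0.1 -0.1 14.7 -0.0006 0.0003 0.0005; -0.2 -0.2 14.7 -0.0006 0.0003 0.0005; -0.1 -0.1 14.6 -0.0006 0.0003 0.0005; -0.1 -0.2 14.7 -0.0006 0.0003 0.0005; -0.2 -0.1 14.7 -0.0006 0.0003 0.0005
end [ 0.55573695 -0.14860476  0.03996771] [-1.69975576 -2.17570776  0.58293872]
```

{"name": "arm_command", "arguments": {"moves": "0 0 14.7 0 0 0; 0 0 14.7 0 0 0; 0 0 14.7 0 0 0; 0 0 14.7 0 0 0; 0 0 14.7 0 0 0; 0 0 0 0 0 0; 0 0 0 0 0 0"}}

```text
t: 5.65
tool_pos: [0.5571, -0.1496, 0.0435]
tool_rot: [-1.702, -2.178, 0.583]
wrist_force: [1.3, 0.2, 0.8]
gripper_width: 0.996
```

```bash
python3 - <<'E'
from h import *
s=readout.observe();print(s["t"],s["tool_pos"],s["tool_rot"],s["wrist_force"])
cv2.imwrite("pics/sg.png",big(snapshot("scene")[:,:,::-1],170,100,200,150,4))
E
```

```text
5.65 [ 0.55710376 -0.14956798  0.04350724] [-1.7018872  -2.17801759  0.58338677] [1.32880779 0.17913867 0.79254602]
```

View pics/sg.png

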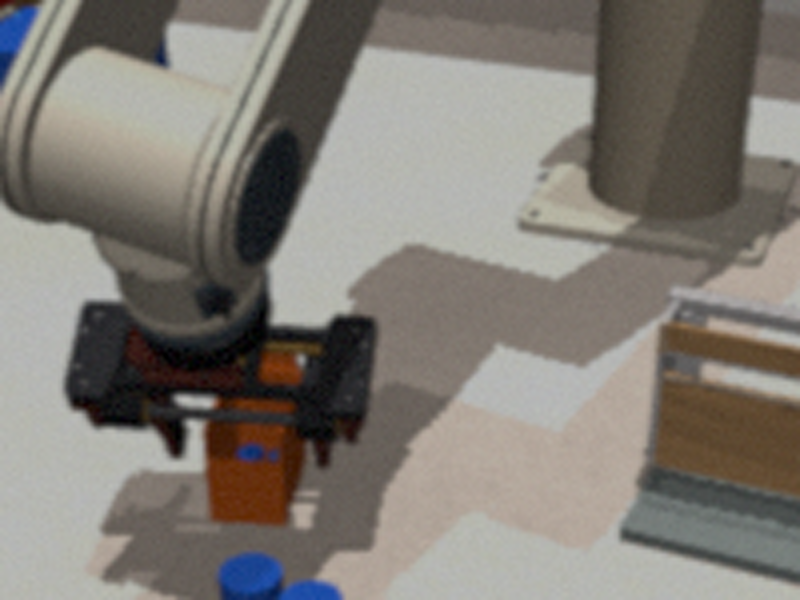

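The fingers straddle the bin's side walls: front wall at about (250,470) in the crop, fingers at (175,430) and (325,440). I'll close.

{"name": "arm_command", "arguments": {"moves": "0 0 1.5 0 0 0; 0 0 0 0 0 0; 0 0 0 0 0 0; 0 0 0 0 0 0; 0 0 0 0 0 0; 0 0 0 0 0 0; 0 0 0 0 0 0; 0 0 0 0 0 0", "jaw": 0}}

```text
t: 6.37
tool_pos: [0.5564, -0.1495, 0.0404]
tool_rot: [-1.7, -2.177, 0.584]
wrist_force: [0.9, 0.7, 0.6]
gripper_width: 0.566
```

```bash
python3 - <<'E'
from h import *
s=readout.observe();print(s["t"],s["tool_pos"],s["tool_rot"],s["wrist_force"])
Q=R.from_rotvec(s["tool_rot"]).as_matrix();print("tool x yaw",np.degrees(np.arctan2(Q[1,0],Q[0,0])),"tz",Q[:,2],"bin-frame tcp",R.from_euler('z',-BY,degrees=True).apply(s["tool_pos"]-BC))
E
```

```text
6.3667 [ 0.55637282 -0.14949004  0.04042197] [-1.70021278 -2.17657874  0.58440577] [0.90600643 0.70724324 0.58302246]
tool x yaw 104.03538061687375 tz [-0.48452032 -0.12257806 -0.86614934] bin-frame tcp [ 0.01042999 -0.0010443   0.04042197]
```

{"name": "arm_command", "arguments": {"moves": "0 -5 -8.7 0 0 0; 0 -10 -17.3 0 0 0; 0 -10 -17.3 0 0 0; 0 -10 -17.3 0 0 0; 0 0 0 0 0 0"}}

```text
t: 6.78
tool_pos: [0.5585, -0.1502, 0.1142]
tool_rot: [-1.705, -2.181, 0.582]
wrist_force: [1.2, -0.5, -1.4]
gripper_width: 0.568
```

```bash
cat > path.py <<'E'
import numpy as np
# hook+wall outline rel. to W (mm), bin axes; slats in rel. to lower slat's front top edge
def seg(*P): return np.vstack([np.linspace(a,b,60) for a,b in zip(P,P[1:])])
H=seg((0,-66),(0,0),(-10.5,0),(-10.5,24),(-6.5,24),(-6.5,4),(0,4),(3,4))
B=[(-4,0,-68,0),(-4,0,14,35),(-50,-36,-97,36)]
def clr(th,w):
    c,s=np.cos(np.radians(th)),np.sin(np.radians(th)); P=H@np.array([[c,s],[-s,c]])+w; m=1e9
    for x0,x1,z0,z1 in B:
        d=np.maximum(np.c_[x0-P[:,0],z0-P[:,1]],np.c_[P[:,0]-x1,P[:,1]-z1])
        m=min(m,(np.hypot(*np.maximum(d,0).T)+np.minimum(d.max(1),0)).min())
    # slat corners inside hook profile
    for q in [(-4,0),(0,0),(-4,14),(0,14)]:
        v=(np.array(q)-w)@np.array([[c,-s],[s,c]])
        for x0,x1,z0,z1 in [(-10.5,0,0,4),(-10.5,-6.5,0,24),(0,3,-66,4)]:
            if x0<v[0]<x1 and z0<v[1]<z1: m=min(m,-min(v[0]-x0,x1-v[0],v[1]-z0,z1-v[1]))
    return m
E
python3 - <<'E'
from path import *
for t0 in (50,55,60):
    l=np.array([-np.sin(np.radians(t0)),np.cos(np.radians(t0))]);n=np.array([l[1],-l[0]])
    # approach at perp offset b, advance a
    best=max((min(clr(t0,n*b+l*a) for a in range(-35,a1)),b,a1) for b in np.arange(6,22,.5) for a1 in (1,))
    print(t0,best)
    b=best[1]; print([(a,round(clr(t0,n*b+l*a),1)) for a in range(-30,12,3)])
w0=None
for th in range(60,-1,-5):
    G=[(clr(th,np.array([x,z])),x,z) for x in np.arange(-3,14,.5) for z in np.arange(-2,20,.5) if w0 is None or np.hypot(x-w0[0],z-w0[1])<4.5]
    m=max(G); w0=m[1:]; print(th,np.round(m,1).tolist())
E
```

```text
50 (np.float64(2.000000000000001), np.float64(12.5), 1)
[(-30, np.float64(5.9)), (-27, np.float64(3.6)), (-24, np.float64(2.0)), (-21, np.float64(2.0)), (-18, np.float64(2.0)), (-15, np.float64(2.0)), (-12, np.float64(2.0)), (-9, np.float64(2.0)), (-6, np.float64(2.0)), (-3, np.float64(2.0)), (0, np.float64(2.0)), (3, np.float64(2.0)), (6, np.float64(-1.0)), (9, np.float64(-2.0))]
55 (np.float64(2.4999999999999982), np.float64(13.0), 1)
[(-30, np.float64(6.3)), (-27, np.float64(3.9)), (-24, np.float64(2.5)), (-21, np.float64(2.5)), (-18, np.float64(2.5)), (-15, np.float64(2.5)), (-12, np.float64(2.5)), (-9, np.float64(2.5)), (-6, np.float64(2.5)), (-3, np.float64(2.5)), (0, np.float64(2.5)), (3, np.float64(1.0)), (6, np.float64(-1.5)), (9, np.float64(-2.0))]
60 (np.float64(2.999999999999998), np.float64(13.5), 1)
[(-30, np.float64(6.7)), (-27, np.float64(4.2)), (-24, np.float64(3.0)), (-21, np.float64(3.0)), (-18, np.float64(3.0)), (-15, np.float64(3.0)), (-12, np.float64(3.0)), (-9, np.float64(3.0)), (-6, np.float64(3.0)), (-3, np.float64(3.0)), (0, np.float64(3.0)), (3, np.float64(0.0)), (6, np.float64(-2.0)), (9, np.float64(-1.5))]
60 [3.0, 11.5, 9.0]
55 [2.6, 10.0, 9.0]
50 [2.5, 6.0, 10.5]
45 [2.6, 5.5, 10.0]
40 [2.5, 5.0, 9.5]
35 [2.6, 1.5, 7.0]
30 [3.1, 2.0, 7.0]
25 [3.4, 1.5, 6.5]
20 [3.6, 2.0, 6.0]
15 [3.1, 1.5, 6.5]
10 [2.5, 1.5, 6.0]
5 [1.9, 1.5, 4.0]
0 [1.0, 1.5, 8.0]
```

```bash
cat >> h.py <<'E'
LZ=.1087; YT=.018; DX=DZ=0.
def pose(th,wx,wz,tx=50.4,tz=-25.6):
    "tool pose for bin tilt th (deg), W (mm) rel. to lower slat's front top edge"
    c,s=np.cos(np.radians(th)),np.sin(np.radians(th))
    return st((wx+tx*c-tz*s)/1000,YT,LZ+(wz+tx*s+tz*c)/1000),Rtool(SY,30-th)
E
python3 - <<'E'
from h import *
from path import clr
c=calibration("top");print("rack near edge",onz(c,280,183,.1),"bottle",onz(c,157,175,.05))
for k in [(55,8.5,10),(52,7.5,10.4),(50,6.5,10.5),(45,5.5,10),(40,4.5,9.5),(35,3,8),(30,2,7),(20,2,6),(10,1.5,5.5),(5,1.5,4.5),(0,1.3,4)]: print(k,round(clr(k[0],np.array(k[1:])),1))
p,Q=pose(55,66,10); p,q=plan(p,Q,12)
p,Q=pose(55,36.1,-9.4); print(p,R.from_matrix(Q).as_rotvec())
E
```

```text
rack near edge [ 0.70107246 -0.0208849   0.1       ] bottle [0.73997609 0.23768048 0.05      ]
(55, 8.5, 10) 2.6
(52, 7.5, 10.4) 2.3
(50, 6.5, 10.5) 2.4
(45, 5.5, 10) 2.6
(40, 4.5, 9.5) 2.3
(35, 3, 8) 2.5
(30, 2, 7) 3.1
(20, 2, 6) 3.6
(10, 1.5, 5.5) 2.5
(5, 1.5, 4.5) 1.9
(0, 1.3, 4) 1.2
12 29.4 8.7 -8.1 -0.0789 0.0015 0.0253; 29.7 8.6 -7.4 -0.0789 0.0015 0.0253; 29.9 8.4 -6.7 -0.0789 0.0015 0.0253; 30.1 8.1 -6 -0.0789 0.0015 0.0253; 30.4 7.8 -5.3 -0.0789 0.0015 0.0253; 30.5 7.4 -4.6 -0.0789 0.0015 0.0253; 30.7 7 -4.1 -0.0789 0.0015 0.0253; 30.9 6.5 -3.5 -0.0789 0.0015 0.0253; 31.1 6 -2.9 -0.0789 0.0015 0.0253; 31.2 5.4 -2.4 -0.0789 0.0015 0.0253; 31.3 4.8 -2 -0.0789 0.0015 0.0253; 31.5 4.1 -1.6 -0.0789 0.0015 0.0253
end [0.60760161 0.22653968 0.14532069] [2.02250844 1.92848897 0.42843445]
[0.57773101 0.22792987 0.12590171] [2.02205154 1.92894123 0.42763598]
```

{"name": "arm_command", "arguments": {"moves": "29.4 8.7 -8.1 -0.0789 0.0015 0.0253; 29.7 8.6 -7.4 -0.0789 0.0015 0.0253; 29.9 8.4 -6.7 -0.0789 0.0015 0.0253; 30.1 8.1 -6 -0.0789 0.0015 0.0253; 30.4 7.8 -5.3 -0.0789 0.0015 0.0253; 30.5 7.4 -4.6 -0.0789 0.0015 0.0253; 30.7 7 -4.1 -0.0789 0.0015 0.0253; 30.9 6.5 -3.5 -0.0789 0.0015 0.0253; 31.1 6 -2.9 -0.0789 0.0015 0.0253; 31.2 5.4 -2.4 -0.0789 0.0015 0.0253; 31.3 4.8 -2 -0.0789 0.0015 0.0253; 31.5 4.1 -1.6 -0.0789 0.0015 0.0253"}}

```text
t: 7.78
tool_pos: [0.6039, 0.2188, 0.1406]
tool_rot: [2.032, 1.95, 0.402]
wrist_force: [-0.1, -0.6, -1.4]
gripper_width: 0.571
```

{"name": "arm_command", "arguments": {"moves": "0 0 0 0 0 0; 0 0 0 0 0 0; 0 0 0 0 0 0; 0 0 0 0 0 0"}}

```text
t: 8.12
tool_pos: [0.6049, 0.2156, 0.1405]
tool_rot: [2.034, 1.95, 0.395]
wrist_force: [-0.3, -0.7, -1.8]
gripper_width: 0.571
```

```bash
python3 - <<'E'
from h import *
p,Q=pose(55,36.1,-9.4); plan(p,Q,5)
cv2.imwrite("pics/st1.png",big(snapshot("scene")[:,:,::-1],300,100,160,150,4))
E
```

```text
5 2.2 -6.2 0.5 -0.0061 0.0007 0.0012; 2.3 -6.3 0.4 -0.0061 0.0007 0.0012; 2.2 -6.2 0.4 -0.0061 0.0007 0.0012; 2.2 -6.3 0.4 -0.0061 0.0007 0.0012; 2.3 -6.2 0.4 -0.0061 0.0007 0.0012
end [0.57775519 0.22796233 0.12586105] [2.0220654  1.92861699 0.4275389 ]
```

View pics/st1.png

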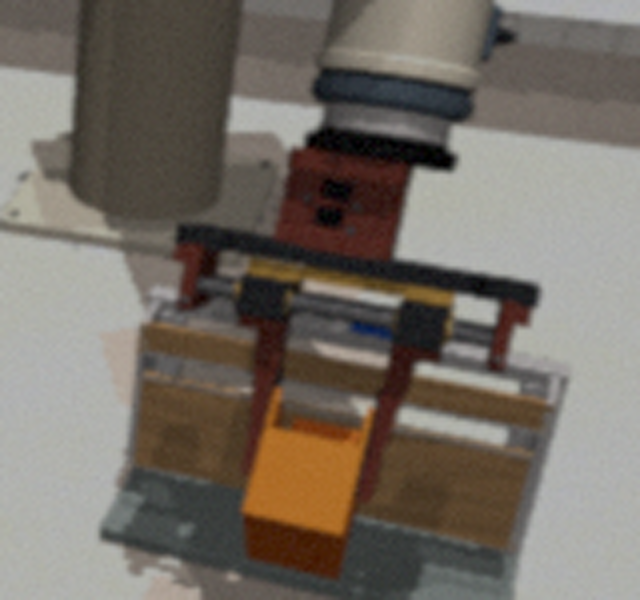

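The bin is held tilted in front of the panel, front up, at about (310,480) in the crop. The gripper body is above the slats and clear. Next is the staging pose, then insertion.

{"name": "arm_command", "arguments": {"moves": "2.2 -6.2 0.5 -0.0061 0.0007 0.0012; 2.3 -6.3 0.4 -0.0061 0.0007 0.0012; 2.2 -6.2 0.4 -0.0061 0.0007 0.0012; 2.2 -6.3 0.4 -0.0061 0.0007 0.0012; 2.3 -6.2 0.4 -0.0061 0.0007 0.0012; 0 0 0 0 0 0; 0 0 0 0 0 0; 0 0 0 0 0 0"}}

```text
t: 8.83
tool_pos: [0.5784, 0.2285, 0.1265]
tool_rot: [2.022, 1.928, 0.43]
wrist_force: [-0.6, -0.1, -1.3]
gripper_width: 0.566
```

```bash
cat > dev.py <<'E'
from h import *
def dev(th,wx,wz):
    s=readout.observe();p,Q=pose(th,wx,wz);b=R.from_euler('z',-SY,degrees=True)
    Qm=R.from_rotvec(s["tool_rot"]).as_matrix();z=b.apply(Qm[:,2]);thm=30+np.degrees(np.arctan2(z[0],-z[2]))
    print("t",s["t"],"off mm (stand axes)",np.round(b.apply(s["tool_pos"]-p)*1000,1),"tilt",round(thm,2),"toolx yaw",round(np.degrees(np.arctan2(Qm[1,0],Qm[0,0])),2),"F",np.round(b.apply(s["wrist_force"]),1))
E
python3 - <<'E'
from dev import *
dev(55,36.1,-9.4)
a,Q=pose(55,21.8,.6);p,q=plan(a,Q,4)
E
```

```text
t 8.8333 off mm (stand axes) [0.6 0.6 0.6] tilt 55.09 toolx yaw 87.28 F [-0.6 -0.2 -1.3]
4 -0.1 -2.4 -3.7 0.0004 -0.0001 -0.0002; -0.2 -2.4 -3.7 0.0004 -0.0001 -0.0002; -0.1 -2.4 -3.7 0.0004 -0.0001 -0.0002; -0.2 -2.3 -3.8 0.0004 -0.0001 -0.0002
end [0.56346392 0.22858629 0.13595832] [2.02186863 1.92916992 0.42765841]
```

{"name": "arm_command", "arguments": {"moves": "-0.1 -2.4 -3.7 0 0 0; -0.1 -2.4 -3.7 0 0 0; -0.1 -2.4 -3.7 0 0 0; -0.2 -2.3 -3.8 0 0 0; 0 0 0 0 0 0; 0 0 0 0 0 0"}}

```text
t: 9.33
tool_pos: [0.5626, 0.2294, 0.136]
tool_rot: [2.021, 1.929, 0.43]
wrist_force: [0.2, -0.1, -1.0]
gripper_width: 0.568
```

```bash
python3 - <<'E'
from dev import *
dev(55,21.8,.6)
a,Q=pose(55,7.5,10.6);p,q=plan(a,Q,8)
E
```

```text
t 9.3333 off mm (stand axes) [-0.9  0.7  0.1] tilt 55.1 toolx yaw 87.35 F [ 0.2 -0.1 -1. ]
8 -0.1 -1 -1.8 0.0002 -0.0001 0.0001; -0.1 -1 -1.9 0.0002 -0.0001 0.0001; -0.1 -1 -1.8 0.0002 -0.0001 0.0001; -0.1 -1 -1.8 0.0002 -0.0001 0.0001; -0.1 -1 -1.8 0.0002 -0.0001 0.0001; -0 -1 -1.9 0.0002 -0.0001 0.0001; -0.1 -1 -1.8 0.0002 -0.0001 0.0001; -0.1 -1 -1.8 0.0002 -0.0001 0.0001
end [0.54913896 0.22930807 0.14586428] [2.02234655 1.92872561 0.42811432]
```

{"name": "arm_command", "arguments": {"moves": "-0.1 -1 -1.8 0 0 0; -0.1 -1 -1.8 0 0 0; -0.1 -1 -1.8 0 0 0; -0.1 -1 -1.8 0 0 0; 0 0 0 0 0 0"}}

```text
t: 9.75
tool_pos: [0.5558, 0.2291, 0.1406]
tool_rot: [2.021, 1.929, 0.429]
wrist_force: [-0.5, -0.0, -1.5]
gripper_width: 0.572
```

{"name": "arm_command", "arguments": {"moves": "-0.1 -1 -1.8 0 0 0; -0.1 -1 -1.9 0 0 0; -0.1 -1 -1.8 0 0 0; -0.1 -1 -1.8 0 0 0; 0 0 0 0 0 0; 0 0 0 0 0 0"}}

```text
t: 10.25
tool_pos: [0.5493, 0.2291, 0.1455]
tool_rot: [2.021, 1.929, 0.43]
wrist_force: [0.2, 1.7, -1.5]
gripper_width: 0.573
```

```bash
python3 - <<'E'
from dev import *
dev(55,7.5,10.6)
cv2.imwrite("pics/in1.png",big(snapshot("scene")[:,:,::-1],330,160,120,90,6))
p=q=None
for k in [(50,6.5,10.5),(45,5.5,10),(40,4.5,9.5),(35,3,8),(30,2,7)]: a,Q=pose(*k);p,q=plan(a,Q,2,p,q)
E
```

```text
t 10.25 off mm (stand axes) [ 0.2 -0.2 -0.4] tilt 55.09 toolx yaw 87.33 F [ 0.1  1.7 -1.5]
2 0.1 -0.4 2.1 0.0443 -0.0004 0.0002; 0.1 -0.4 2 0.0443 -0.0004 0.0002
end [0.55023939 0.22922028 0.14135776] [2.07557639 1.97980915 0.34909172]
2 0 -0.5 2.5 0.0437 0 -0; 0 -0.4 2.6 0.0437 0 -0
end [0.55102412 0.22918295 0.13623758] [2.12764155 2.02946775 0.26704457]
2 0 -0.5 2.6 0.0436 0 -0; 0 -0.4 2.6 0.0436 0 -0
end [0.55138553 0.22916562 0.13097179] [2.17796305 2.077463   0.18168215]
2 0 -0.9 3.1 0.0436 0 -0; 0 -0.7 3.1 0.0436 0 -0
end [0.55074881 0.22919541 0.12459776] [2.22652859 2.12378316 0.09272359]
2 0 -0.5 2.9 0.0437 0 -0.0001; 0 -0.4 2.9 0.0437 0 -0.0001
end [0.55023098 0.22921956 0.11875053] [-2.27304137e+00 -2.16857871e+00  1.57543806e-04]
```

View pics/in1.png

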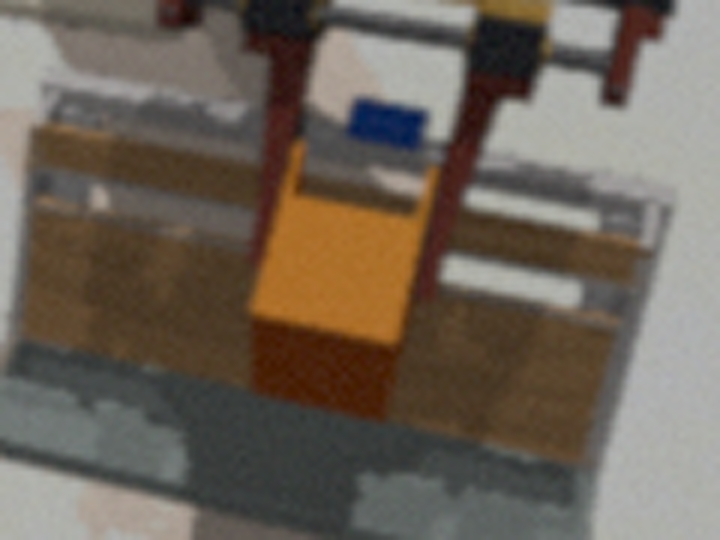

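The bin is held in front of the tag with no contact force. Its lip should now be through the groove, hidden behind the bin. I'll lower the front in stages and watch the force.

{"name": "arm_command", "arguments": {"moves": "0.1 -0.4 2.1 0.0443 0 0; 0.1 -0.4 2 0.0443 0 0; 0 -0.5 2.5 0.0437 0 0; 0 -0.4 2.6 0.0437 0 0; 0 0 0 0 0 0"}}

```text
t: 10.72
tool_pos: [0.5526, 0.2294, 0.1364]
tool_rot: [2.129, 2.03, 0.269]
wrist_force: [0.0, -0.1, -1.5]
gripper_width: 0.566
```

{"name": "arm_command", "arguments": {"moves": "0 -0.5 2.6 0.0436 0 0; 0 -0.4 2.6 0.0436 0 0; 0 0 0 0 0 0"}}

```text
t: 10.97
tool_pos: [0.5524, 0.2291, 0.1309]
tool_rot: [2.178, 2.077, 0.183]
wrist_force: [-0.1, -0.4, -0.1]
gripper_width: 0.569
```

{"name": "arm_command", "arguments": {"moves": "0 -0.9 3.1 0.0436 0 0; 0 -0.7 3.1 0.0436 0 0; 0 0 0 0 0 0; 0 0 0 0 0 0"}}

```text
t: 11.3
tool_pos: [0.5508, 0.2288, 0.1243]
tool_rot: [2.225, 2.122, 0.094]
wrist_force: [0.2, -0.4, -1.6]
gripper_width: 0.566
```

```bash
python3 - <<'E'
from dev import *
dev(35,3,8)
p=q=None
for k in [(30,2,7),(20,2,6),(10,1.5,5.5)]: a,Q=pose(*k);p,q=plan(a,Q,2+2*(p is not None),p,q)
E
```

```text
t 11.3 off mm (stand axes) [ 0.1 -0.4 -0.4] tilt 35.12 toolx yaw 87.29 F [ 0.2 -0.4 -1.6]
2 0.2 -0.6 2.7 0.0447 0.0002 -0.0001; 0.2 -0.4 2.8 0.0447 0.0002 -0.0001
end [0.55021315 0.22926245 0.11870659] [-2.27312229e+00 -2.16846056e+00  1.16679692e-05]
4 -0 -0.1 2.7 0.0436 -0 0; -0 0.1 2.7 0.0436 -0 0; -0 0.1 2.7 0.0436 -0 0; -0 0.3 2.7 0.0436 -0 0
end [0.54990506 0.22927727 0.10789029] [-2.17790569 -2.07763301  0.18164146]
4 -0 -0.2 2.6 0.0437 -0 0; -0 -0.1 2.6 0.0437 -0 0; -0 0.1 2.6 0.0437 -0 0; -0 0.1 2.6 0.0437 -0 0
end [0.54733624 0.22939868 0.09780079] [-2.07541039 -1.97986151  0.34925092]
```

{"name": "arm_command", "arguments": {"moves": "0.2 -0.6 2.7 0.0447 0 0; 0.2 -0.4 2.8 0.0447 0 0; 0 -0.1 2.7 0.0436 0 0; 0 0.1 2.7 0.0436 0 0; 0 0 0 0 0 0"}}

```text
t: 11.72
tool_pos: [0.5506, 0.2293, 0.1131]
tool_rot: [-2.226, -2.123, 0.095]
wrist_force: [-0.2, 0.3, -1.8]
gripper_width: 0.567
```

{"name": "arm_command", "arguments": {"moves": "0 0.1 2.7 0.0436 0 0; 0 0.3 2.7 0.0436 0 0; 0 0 0 0 0 0; 0 0 0 0 0 0"}}

```text
t: 12.05
tool_pos: [0.5497, 0.2294, 0.1079]
tool_rot: [-2.178, -2.078, 0.182]
wrist_force: [-0.4, 0.5, -1.0]
gripper_width: 0.571
```

```bash
python3 - <<'E'
from dev import *
dev(20,2,6)
p=q=None
for k in [(10,1.5,5.5),(0,1.3,4)]: a,Q=pose(*k);p,q=plan(a,Q,4,p,q)
E
```

```text
t 12.05 off mm (stand axes) [-0.3  0.1 -0. ] tilt 20.02 toolx yaw 87.31 F [-0.4  0.5 -1. ]
4 -0 -0.1 2.6 0.0437 0.0001 0; -0.1 -0 2.6 0.0437 0.0001 0; 0 0.1 2.6 0.0437 0.0001 0; -0 0.2 2.6 0.0437 0.0001 0
end [0.54737389 0.22938641 0.09770452] [-2.07564123 -1.98009542  0.34924732]
4 -0 -0 2.8 0.0437 0 -0; -0 0.1 2.8 0.0437 0 -0; -0 0.3 2.9 0.0437 0 -0; -0 0.3 2.8 0.0437 0 -0
end [0.54346066 0.22956892 0.0870711 ] [-1.96712514 -1.87654463  0.50318876]
```

{"name": "arm_command", "arguments": {"moves": "0 -0.1 2.6 0.0437 0 0; 0 0 2.6 0.0437 0 0; 0 0.1 2.6 0.0437 0 0; 0 0.2 2.6 0.0437 0 0; 0 0 0 0 0 0"}}

```text
t: 12.47
tool_pos: [0.5476, 0.2295, 0.0973]
tool_rot: [-2.075, -1.979, 0.352]
wrist_force: [-0.3, 0.0, -0.5]
gripper_width: 0.564
```

{"name": "arm_command", "arguments": {"moves": "0 0 2.8 0.0437 0 0; 0 0.1 2.8 0.0437 0 0; 0 0 0 0 0 0"}}

```text
t: 12.72
tool_pos: [0.5454, 0.2296, 0.092]
tool_rot: [-2.021, -1.928, 0.43]
wrist_force: [0.5, -0.7, -1.2]
gripper_width: 0.568
```

{"name": "arm_command", "arguments": {"moves": "0 0.3 2.9 0.0437 0 0; 0 0.3 2.8 0.0437 0 0; 0 0 0 0 0 0; 0 0 0 0 0 0"}}

```text
t: 13.05
tool_pos: [0.5434, 0.2298, 0.0871]
tool_rot: [-1.967, -1.877, 0.503]
wrist_force: [-0.0, -0.8, -2.1]
gripper_width: 0.57
```

```bash
python3 - <<'E'
from dev import *
dev(0,1.3,4)
a,Q=pose(0,1,1);plan(a,Q,3)
E
```

```text
t 13.05 off mm (stand axes) [-0.1  0.3  0. ] tilt 0.0 toolx yaw 87.32 F [ 0.  -0.8 -2.1]
3 -0.1 0.5 0.9 0 0.0001 0.0001; -0.1 0.4 0.9 0 0.0001 0.0001; -0.1 0.5 0.9 0 0.0001 0.0001
end [0.54323883 0.22953478 0.0841056 ] [-1.96734601 -1.87661331  0.50293136]
```

{"name": "arm_command", "arguments": {"moves": "0 0.5 0.9 0 0 0; 0 0.5 0.9 0 0 0; 0 0.5 0.9 0 0 0; 0 0 0 0 0 0"}}

```text
t: 13.38
tool_pos: [0.5433, 0.23, 0.0844]
tool_rot: [-1.965, -1.876, 0.504]
wrist_force: [0.4, 0.3, -1.5]
gripper_width: 0.569
```

{"name": "arm_command", "arguments": {"moves": "0 0.4 0.7 0 0 0; 0 0 0 0 0 0; 0 0 0 0 0 0"}}

```text
t: 13.63
tool_pos: [0.5435, 0.2299, 0.0835]
tool_rot: [-1.965, -1.876, 0.504]
wrist_force: [0.0, -1.1, -1.8]
gripper_width: 0.567
```

```bash
python3 - <<'E'
from dev import *
dev(0,1,0)
t=snapshot("top")[:,:,::-1];s=snapshot("scene")[:,:,::-1]
cv2.imwrite("pics/hang.png",np.vstack([big(t,75,255,160,75,5)[:,:800],np.pad(big(s,330,165,120,55,4),((0,0),(0,320),(0,0)))]))
E
```

```text
t 13.6333 off mm (stand axes) [0.3 0.4 0.4] tilt -0.14 toolx yaw 87.33 F [ 0.1 -1.1 -1.8]
```

View pics/hang.png

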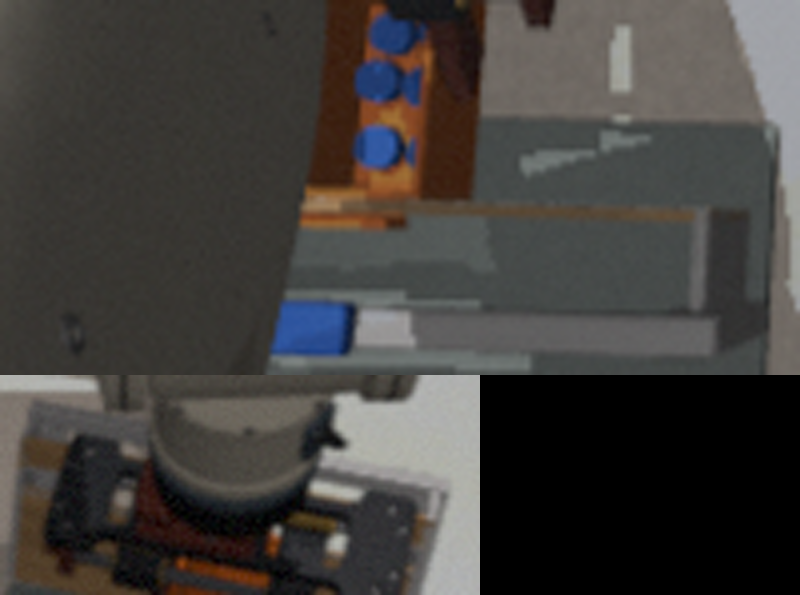

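The top view shows the orange lip at (355,222) behind the slat edge (row 208), so it is hooked. The bin's back is on the face side and the tag is at (315,328). I'll check centring numerically and lower to contact.

```bash
python3 - <<'E'
from h import *
c=calibration("top");b=R.from_euler('z',-SY,degrees=True)
f=lambda u,v,z:b.apply(onz(c,75+(u-2)/5,255+(v-2)/5,z)-SO)*1000
print("lip R edge (expect y mid-20)",f(406,222,.133),"tag R edge (mid-15)",f(353,328,.157),f(353,340,.151),"bin right rim back",f(475,197,.113))
E
```

```text
lip R edge (expect y mid-20) [ -6.67317324  -9.04382445 133.        ] tag R edge (mid-15) [-41.95273765  -1.32441707 157.        ] [-46.32971938   0.31118809 151.        ] bin right rim back [  2.54881656 -27.43946887 113.        ]
```

{"name": "arm_command", "arguments": {"moves": "0 0.4 0.7 0 0 0; 0 0 0 0 0 0; 0 0 0 0 0 0"}}

```text
t: 13.98
tool_pos: [0.5436, 0.23, 0.0828]
tool_rot: [-1.965, -1.876, 0.504]
wrist_force: [0.7, 0.8, -0.8]
gripper_width: 0.569
```

```bash
python3 - <<'E'
from h import *
c=calibration("top");cs=calibration("scene");b=R.from_euler('z',-SY,degrees=True)
g=lambda u,v,z:b.apply(onz(c,70+(u-1.5)/4,265+(v-1.5)/4,z)-SO)*1000
print("tag left top(mid+15)",g(228,222,.157),"right bottom (mid-15)",g(303,225,.145))
h=lambda u,v,z:b.apply(onz(cs,320+(u-1.5)/4,170+(v-1.5)/4,z)-SO)*1000
print("scene: tag left/right top front",h(276,25,.157),h(326,33,.157),"front bottom",h(271,49,.145),h(322,57,.145))
E
```

```text
tag left top(mid+15) [-42.58698879  30.39679471 157.        ] right bottom (mid-15) [-43.87514669   2.24751342 145.        ]
scene: tag left/right top front [-48.6035679    1.36255517 157.        ] [-50.167646    30.53775967 157.        ] front bottom [-39.99242374   1.66968607 145.        ] [-42.05784191  31.3791711  145.        ]
```

{"name": "arm_command", "arguments": {"moves": "0 0.3 0.6 0 0 0; 0 0 0 0 0 0; 0 0 0 0 0 0"}}

```text
t: 14.23
tool_pos: [0.5436, 0.23, 0.0826]
tool_rot: [-1.965, -1.875, 0.504]
wrist_force: [0.2, -0.2, 4.4]
gripper_width: 0.567
```

{"name": "arm_command", "arguments": {"moves": "0 0.3 0.6 0 0 0; 0 0 0 0 0 0; 0 0 0 0 0 0"}}

```text
t: 14.48
tool_pos: [0.5436, 0.2301, 0.0821]
tool_rot: [-1.965, -1.875, 0.504]
wrist_force: [0.1, -1.6, 7.0]
gripper_width: 0.569
```

{"name": "arm_command", "arguments": {"moves": "0 -0.8 -1.4 0 0 0; -1 0 0 0 0 0; -1 0 0 0 0 0; 0 -0.4 0.3 0 0 0; 0 0 0 0 0 0; 0 0 0 0 0 0"}}

```text
t: 14.98
tool_pos: [0.5431, 0.2277, 0.0826]
tool_rot: [-1.965, -1.876, 0.504]
wrist_force: [1.0, -1.0, -1.7]
gripper_width: 0.572
```

{"name": "arm_command", "arguments": {"moves": "0 -0.5 0.3 0 0 0; 0 0 0 0 0 0; 0 0 0 0 0 0"}}

```text
t: 15.23
tool_pos: [0.5429, 0.2278, 0.0827]
tool_rot: [-1.966, -1.877, 0.503]
wrist_force: [4.3, -2.5, -3.3]
gripper_width: 0.568
```

{"name": "arm_command", "arguments": {"moves": "0 -0.5 0.3 0 0 0; 0 0 0 0 0 0; 0 0 0 0 0 0"}}

```text
t: 15.48
tool_pos: [0.5429, 0.2277, 0.0828]
tool_rot: [-1.967, -1.877, 0.502]
wrist_force: [5.7, -2.2, -3.6]
gripper_width: 0.568
```

{"name": "arm_command", "arguments": {"moves": "0 -0.5 0.3 0 0 0; 0 0 0 0 0 0; 0 0 0 0 0 0"}}

```text
t: 15.73
tool_pos: [0.5428, 0.2278, 0.0829]
tool_rot: [-1.967, -1.878, 0.501]
wrist_force: [7.0, -2.7, -3.6]
gripper_width: 0.568
```

```bash
python3 -c "
from dev import *
dev(0,0,0)"
```

```text
t 15.7333 off mm (stand axes) [ 0.7 -1.8 -0.2] tilt 0.08 toolx yaw 87.32 F [ 7.1 -2.3 -3.6]
```

{"name": "arm_command", "arguments": {"moves": "0 0.9 -0.5 0 0 0; 0 0.3 0.5 0 0 0; 0 0 0 0 0 0; 0 0 0 0 0 0"}}

```text
t: 16.07
tool_pos: [0.543, 0.228, 0.0827]
tool_rot: [-1.966, -1.876, 0.503]
wrist_force: [5.6, -2.2, -0.5]
gripper_width: 0.565
```

{"name": "arm_command", "arguments": {"moves": "0 0.2 0.4 0 0 0; 0 0 0 0 0 0; 0 0 0 0 0 0"}}

```text
t: 16.32
tool_pos: [0.543, 0.2281, 0.0825]
tool_rot: [-1.966, -1.876, 0.503]
wrist_force: [5.4, -1.6, 0.5]
gripper_width: 0.564
```

```bash
python3 -c "
from dev import *
dev(0,0,0)"
```

```text
t 16.3167 off mm (stand axes) [ 0.9 -1.5 -0.6] tilt -0.05 toolx yaw 87.32 F [ 5.5 -1.3  0.5]
```

{"name": "arm_command", "arguments": {"moves": "0 0.7 0.2 0 0 0; 0 0.1 0.2 0 0 0; 0 0 0 0 0 0; 0 0 0 0 0 0"}}

```text
t: 16.65
tool_pos: [0.5431, 0.2281, 0.0823]
tool_rot: [-1.965, -1.876, 0.504]
wrist_force: [4.3, -1.4, 6.2]
gripper_width: 0.569
```

{"name": "arm_command", "arguments": {"moves": "0 0.2 0.4 0 0 0; 0 0 0 0 0 0; 0 0 0 0 0 0"}}

```text
t: 16.9
tool_pos: [0.5431, 0.2281, 0.0822]
tool_rot: [-1.965, -1.876, 0.504]
wrist_force: [4.2, -2.3, 8.0]
gripper_width: 0.564
```

{"name": "arm_command", "arguments": {"moves": "0 0 0 0 0 0; 0 0 0 0 0 0; 0 0 0 0 0 0; 0 0 0 0 0 0; 0 0 0 0 0 0; 0 0 0 0 0 0; 0 0 0 0 0 0", "jaw": 100}}

```text
t: 17.48
tool_pos: [0.5424, 0.228, 0.0805]
tool_rot: [-1.965, -1.875, 0.505]
wrist_force: [0.2, 0.4, -0.3]
gripper_width: 0.995
```

{"name": "arm_command", "arguments": {"moves": "0 0 -4 0 0 0; 0 0 -8 0 0 0; 0 0 -15 0 0 0; 0 0 -20 0 0 0; 0 0 -20 0 0 0; 0 0 -20 0 0 0; 0 -10 -30 -0.05 0 0; 0 -10 -30 -0.05 0 0"}}

```text
t: 18.15
tool_pos: [0.5982, 0.2249, 0.2184]
tool_rot: [-2.029, -1.935, 0.418]
wrist_force: [1.2, 0.1, -0.1]
gripper_width: 0.997
```

{"name": "arm_command", "arguments": {"moves": "-25 0 -30 0 0 0; -30 0 -30 0 0 0; -30 0 -10 0 0 0; -30 0 0 0 0 0; -30 0 0 0 0 0; -30 0 0 0 0 0; -30 0 0 0 0 0; -30 0 0 0 0 0; 0 0 0 0 0 0; 0 0 0 0 0 0"}}

```text
t: 18.98
tool_pos: [0.6154, -0.0117, 0.282]
tool_rot: [-2.031, -1.933, 0.417]
wrist_force: [-0.0, 0.1, -0.4]
gripper_width: 1.002
```

```bash
python3 - <<'E'
from h import *
t=snapshot("top")[:,:,::-1];s=snapshot("scene")[:,:,::-1];cv2.imwrite("pics/top9.png",t);cv2.imwrite("pics/scene9.png",s)
cv2.imwrite("pics/fin.png",np.vstack([big(t,75,245,160,85,4),big(s,310,165,160,90,4)])[:600])
E
```

```text
(no output)
```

View pics/fin.png

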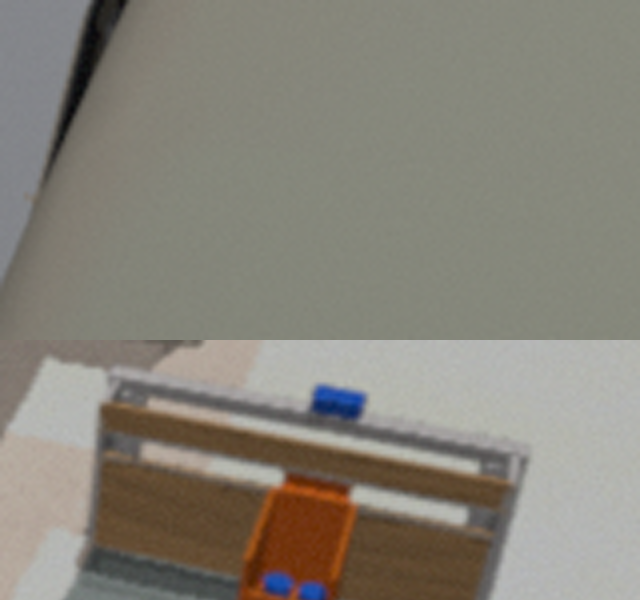

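The scene view shows the bin hanging with its web in the groove at (285-350,485) below the upper slat, and the tag at (338,400). Here is a numeric centring check.

```bash
python3 - <<'E'
from h import *
cs=calibration("scene");b=R.from_euler('z',-SY,degrees=True)
def f(u,v,x):
    o,d=ray(cs,310+(u-1.5)/4,165+(v-340-1.5)/4);o=b.apply(o-SO);d=b.apply(d);return (o+d*(x-o[0])/d[0])*1000
for n,a in dict(webL=(286,485,-.002),webR=(350,500,-.002),rimL=(276,485,0),rimR=(356,499,0),tagL=(313,400,-.034),tagR=(364,408,-.034)).items(): print(n,f(*a))
s=cv2.imread("pics/scene0.png").astype(int);e=cv2.imread("pics/scene9.png").astype(int);d=(abs(s-e).max(2)>60)
print("changed px rack,jar,bottle",d[235:312,205:285].mean(),d[222:272,118:162].mean(),d[262:338,358:402].mean(), readout.observe()["t"])
E
```

```text
webL [ -2.          -1.71623377 112.20766054]
webR [ -2.          35.7832979  110.99805783]
rimL [ 1.11022302e-13 -7.24191777e+00  1.12013008e+02]
rimR [  0.          39.04571848 113.69847046]
tagL [-34.           2.33970351 154.38570709]
tagR [-34.          31.81133684 155.41076095]
changed px rack,jar,bottle 0.0788961038961039 0.0 0.0 19.0833
```

```bash
python3 - <<'E'
from h import *
for n in("scene0","scene9"):
    q=cv2.cvtColor(cv2.imread(f"pics/{n}.png")[258:312,205:285],cv2.COLOR_BGR2HSV)
    for lo,hi in(((2,150,40),(20,255,255)),((105,120,40),(130,255,255))):
        ys,xs=np.nonzero(cv2.inRange(q,lo,hi)); print(n,len(xs),xs.min(),xs.max(),ys.min(),ys.max())
r.sign_off()
E
```

```text
scene0 1854 2 74 1 53
scene0 334 16 54 0 19
scene9 1872 2 74 1 53
scene9 333 16 54 0 19
the job is handed in; nothing more can be done
```

The orange bin is hanging on the panel in front of the blue marker. I let go only once it was level with its back against the face, and handed the job in at about 19 s of the 66 s allowed.

**How it went**
- I touched the slat's top edge with the closed fingertips, using about 12 N at most. The face stands 10.7 mm above its lowest position.
- I gripped the bin with the tool leaned 30°, tilted it 55°, and fed the lip through the groove with no contact force.
- I kept hold while lowering the front to level, then set the web on the slat and the back against the face. Forces there stayed under about 9 N.
- I shifted the bin 2 mm sideways before the final seating, then released and backed away.

**Last checks**
- **Hooked:** before release, the top view showed the lip behind the slat. After release, the scene view shows the web in the groove and the bin hanging.
- **Centring:** along the panel, the bin's middle is at about y = 16 to 17 mm and the marker's at about 17 mm. Individual readings of the marker ranged from 15 to 18 mm, and the cameras are only good to about 2 mm.
- **Other things on the bench:** jar and bottle pixels are unchanged. About 8% of the rack area's pixels changed, but the rack's outline and caps are in the same place, so I put that down to the arm's shadow.
- **Not confirmed:** the arm blocked the top camera at the end, so I have no second top view of the released bin.

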